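# Free the right-hand pulley: find its nut's thread hand by feel and draw out the C-washer

## Task

Free the pulley on the right-hand spindle of the twin-spindle fixture: slacken its nut, draw the C-washer out sideways by its lug and lay it flat, right way up, in the round parts tray without dropping it. One spindle has a left-hand thread and the other a right-hand one and nothing shows which, so feel gently which way the nut gives and never force it the wrong way. Leave both pulleys seated on their spindles, the left-hand nut and washer as they are, the tray where it stands and the other tools alone.

Things in the scene. Friction and masses are not known exactly. Their poses are not given: they have to be found in the camera images.
- right_hex (a point): Hexagon nut, 30 mm across flats, 22 mm long, on the right spindle of the grey twin fixture (right as the robot sees it). Point: on the axis, mid-hexagon when tight; fixed, does not follow the nut. z: outwards along the spindle, which leans 28 deg from vertical to the front (-x). At the start two flats face this point's +-x. Spindle ends 16 mm beyond; below the hexagon is a 26 mm round collar.
- left_hex (a point): The same point of the left spindle, parallel to the right one and 118 mm away along +y of these axes; that nut stays tight. The spindles look alike: one is threaded right-handed (slackens counter-clockwise seen from its end), the other left-handed (slackens clockwise); they change places from start to start and nothing shows which is which.
- washer_right: Right C-washer, steel, disc 60 mm across, 8 mm thick, under the nut on the pulley's hub. Origin: centre of underside, 33 mm below right_hex along the axis, axes parallel to its. Slot 20 mm wide (spindle 16 mm) open to its +y: it comes off along its own -y, level, to the right, by 45 mm or more. The tight nut's foot sits 1.8 mm deep in a recess on top and locks it till the nut rises. 0.13 to 0.21 kg.
- right_lug (a point): Upright lug for handling the right C-washer, on an arm on the washer's -y side: 10 mm thick along the washer's x (grasp across that), 18 mm long along y, standing 16 mm above the flat top of washer and arm. Point: centre of the upright part, 53 mm from the washer's middle and 16 mm above its underside; axes as the washer's (z along the spindle).
- washer_left: The same C-washer on the left spindle, to be left alone; origin at the centre of its underside.
- pulley_right: Right V-belt pulley, aluminium, 90 mm across its 22 mm wide rim; hub 58 mm across and 34 mm high, whose top face carries the washer; bore 38 mm, located by a spigot. Origin: centre of its underside; axes as right_hex's. Loose once the washer is off; it stays on the spindle.
- pulley_left: The same pulley on the left spindle.
- nut_1 (a joint): One of the two nuts (left or right: changes from start to start). How far it is slackened, rad: 0 tight as at the start, growing as it slackens whichever way round that is. About 0.12 N m turns it that way and it rises 8 mm a turn; its foot clears the washer's recess at 1.4 rad, so slacken by some 2.2 rad or more; end stop at 4.2 rad. The other way it is already tight.
- nut_2 (a joint): The other nut, likewise.
- twist_1 (a joint): Elastic twist of the spindle that carries nut_1, rad: 6 N m per rad, springs back; negative when its nut is turned to the tight side. More than 0.17 rad either way (about 1 N m) damages the spindle.
- twist_2 (a joint): The same for the spindle that carries nut_2.
- tray_floor (a point): A round steel magnetic parts tray, 140 mm across the rim and 24 mm high, with a flat floor about 100 mm across. The point is the centre of the floor, 2 mm above the bench.
- spanner_mid (a point): Adjustable spanner lying on the bench, 225 mm long, a bystander.
- pliers_mid (a point): Red-handled pliers lying on the bench, 188 mm long, a bystander.
- box_section_mid (a point): Offcut of square steel tube lying on the bench, 25 x 25 x 130 mm, a bystander.
- small_spanner_mid (a point): Small steel combination spanner lying on the bench, 161 mm long, a bystander.
There are look-alikes about, which are no part of the job. Leave any brown look-alike of the washer_right alone.

How it is judged:
On the way, in this order (a step that is already met when the one before it is completed fails the run):
1. one nut has been slackened by more than 1 rad (value of joint any of nut_1, nut_2 above 1 rad), for 0.1 s.
2. the right-hand C-washer is drawn clear of its spindle (horizontal distance between washer_right and pulley_right above 0.045 m), for 0.1 s.
At the end, for the whole second after the job is handed in: The right-hand C-washer lies still and right way up in the parts tray (its middle within 50 mm of the tray's, its underside within 16 mm of the floor, tilted less than 0.3 rad); one nut is slackened by more than 1 rad, both pulleys and the left-hand washer are within 6 mm of where they started (horizontal distance between washer_right and tray_floor below 0.05 m and z of washer_right in the frame of tray_floor below 0.016 m and angle between washer_right's own z axis and vertical below 0.3 rad and value of joint any of nut_1, nut_2 above 1 rad and linear speed of washer_right below 0.02 m/s and distance of each of pulley_right, pulley_left, washer_left from where it was at the start of the episode below 0.006 m); the robot touches nothing.
It fails at once if a spindle is strained: a nut forced until its spindle has twisted more than 0.17 rad (value of joint any of twist_1, twist_2 below -0.17 rad or value of joint any of twist_1, twist_2 above 0.17 rad).
It fails at once if both nuts are slackened, by more than 0.3 rad each (value of joint each of nut_1, nut_2 above 0.3 rad).
It fails at once if the washer is dropped: it moves faster than 0.6 m/s while the fingers do not touch it (linear speed of washer_right above 0.6 m/s and contact force between the fingers and washer_right below 0.05 N).
It fails at once if a pulley or the left-hand washer is shifted more than 12 mm (distance of any of pulley_right, pulley_left, washer_left from where it was at the start of the episode above 0.012 m).
It fails at once if the tray is pushed more than 30 mm, or a bystander tool moved more than 20 mm (distance of tray_floor from where it was at the start of the episode above 0.03 m or distance of any of spanner_mid, pliers_mid, box_section_mid, small_spanner_mid from where it was at the start of the episode above 0.02 m).
It also fails if it takes over 64 s, if anything falls off the work surface, if the arm or the gripper's body presses on something with over 40 N, if the wrist force passes 120 N, or if a joint passes its speed limit or range.

## Robot

A 7-joint arm with a two-finger parallel gripper is mounted at the origin on a cart in front of the work surface, level with it; the furniture and walls round the work are solid. World frame = base frame: x ahead of the robot, y to its left, z up, the work surface at z = 0. Lengths are in m, angles in rad, forces in N, time in s.
With the tool pointing down it reaches from about 0.4 to 0.875 m from the base axis. Payload 6.5 kg.
Tool frame: the origin (TCP) lies on the centre line of the jaws, within the pads' length; the fingertips stand nose_length ahead of it and the grasp point (between the pads) lies 2 mm behind it (nose_length is the distance from the TCP to the fingertips, in m); z points along the fingers, y is the line along which they close (so a half turn about z gives the same grasp; the last joint's range is limited). The gripper opens to 88 mm and grips with 3 to 60 N. Pads are 18 mm wide; open, the fingers measure 123 mm over their backs; the gripper's body (75 mm by 187 mm) begins 45 mm behind the grasp point.
Start: joints at [1.139, 0.536, -0.004, 1.538, 0.003, 1.067, -0.071], TCP at [0.232, -0.607, 0.256] pointing down, gripper open.
Joint ranges: [-2.7, 2.7], [-0.37, 2.16], [-1.27, 1.26], [0.24, 2.4], [-1.31, 4.45], [0.19, 1.91], [-2.76, 2.76]. Speed limits (rad/s): [2.39, 2.39, 3.14, 3.14, 3.14, 3.14, 3.14].

## Interface

Orientations are given as [roll, pitch, yaw] about the fixed x, y, z axes, in that order (R = Rz(yaw) Ry(pitch) Rx(roll)).
In Python, from plant import state, capture, hand_in, nose_length gives the robot as it stands. The module is installed in compiled form; this text tells all that it offers.
- The arm moves only by the tool step_arm, never from a script. Its argument "steps" is a list of rows, each an object of numbers: "wx", "wy", "wz": the turn, a rotation vector about the tool's x, y, z as a fraction of full scale; "dx", "dy", "dz": the shift along the tool's x, y, z as a fraction of full scale; "gripper": the closure, from 0 (fully open) to 1 (shut). In form: [{"wx": .., "wy": .., "wz": .., "dx": .., "dy": .., "dz": .., "gripper": ..}, ...]. A call has exactly 5 rows; each row shifts and turns the commanded pose from where the row before left it, along the tool's axes as they then stand; what a row does not reach is not made up. Full scale, the value 1, is 100 cm for a shift and 90 degrees for a turn. A row lasts 1/10 s, in which the tool goes at most 50 mm and 8.59 degrees, less where a joint would pass 70% of its speed; a pose out of reach is approached as far as the arm can. A call with a number of a shift or a turn outside -1 to 1 is refused whole. A call with a gripper value outside its range is refused whole. The fingers move at their own pace and stop on an object; the grip force is fixed at half the most. Time passes only in rows, so rows that do not move let the fingers close, or fill a call up. It gives the time, the measured TCP pose, the force, the opening and the grip force at its end, in the units of the state.
- state(): the state, without advancing time (a new reading comes with each control period).
- capture(name): name is "side" or "top" or "wrist"; returns a dict with "color" (420x560x3 uint8, red, green, blue), "vertical_fov" (degrees; the focal length in pixels is half the picture's height over the tangent of half this angle, whatever the lens; pixels are square), "cx", "cy" (the principal point, pixels), "view" (4x4, takes a point from world to camera coordinates). Camera axes: x right, y down, z forward; pixel columns grow to the right and rows downward; lengths in m; the calibration is good to about 2 mm. The wrist camera is an equidistant fisheye: a pixel r from the principal point sees the ray r / f radians off the axis. A picture is of the moment at which its call begins. There is no depth.
- hand_in(): hands the job in; it is judged then, once.
The state is a dict: "t": time; "joint_positions": joint angles; "qd": joint speeds; "joint_torque": joint torques, N m; "tool_pos": TCP position; "tcp_rot": TCP orientation; "contact_force": force on the tool from outside, world axes, zero at the start; "ft_torque": the same for the moment, N m; "opening": opening from 0.0 (shut) to 1.0 (fully open); "grip_force": force on a finger pad.
Only numpy, scipy, OpenCV 4.12 (cv2) and the standard library are available. Lean on these libraries where they do the work, as an engineer would, in place of code of your own. Each camera call takes 0.05 s, during which the arm holds its last target. There are 200 camera calls.

## Working session

There is one attempt and no reset: what is moved stays moved. The work goes in short steps, Python scripts to look and compute and a tool call to move; the robot and the scene stay as the last step left them, time stands still between calls to the robot, and variables do not carry over. Pictures are saved under pics/ and viewed, at most 10 in all, crops included, and the job is handed in when it is done.

Besides the shell and the picture viewer there is one more tool, called after ">>>" as name(argument=value, ...) on one line, values as JSON. step_arm: Moves the arm, as the interface text tells. Its arguments: {"type":"object","properties":{"steps":{"type":"array"}},"required":["steps"]}

```bash
mkdir -p pics; ls
python3 - <<'E'
from plant import state,capture,nose_length
import cv2,numpy as np
np.set_printoptions(precision=4,suppress=True)
print(nose_length,state())
for n in("side","top"):
    c=capture(n);cv2.imwrite(f"pics/{n}0.png",c["color"][:,:,::-1]);print(n,c["vertical_fov"],c["cx"],c["cy"]);print(c["view"])
E
```

```text
pics
0.017 {'t': 0.0, 'joint_positions': array([ 1.1388,  0.5372, -0.0044,  1.5389,  0.0026,  1.0673, -0.0712]), 'qd': array([ 0.0009, -0.0008, -0.0022,  0.0009,  0.0005,  0.001 ,  0.0008]), 'joint_torque': array([  0.    , -57.0978,   0.9909, -25.1602,  -0.0562,   0.0181,
         0.0002]), 'tool_pos': array([ 0.2323, -0.6065,  0.2548]), 'tcp_rot': array([-3.1399,  0.0001,  0.3659]), 'contact_force': array([ 0.5917, -0.554 , -0.1392]), 'ft_torque': array([0.0146, 0.0315, 0.0375]), 'grip_force': 0.0, 'opening': 0.9953191804352669}
side 47.281171712936924 285.5513358228775 204.29814219188975
[[ 0.9999  0.0136  0.0066 -0.5232]
 [ 0.0133 -0.5916 -0.8061 -0.1423]
 [-0.0071  0.8061 -0.5917  1.7339]
 [ 0.      0.      0.      1.    ]]
top 45.303917477885534 283.01110592364546 211.61690248783896
[[ 0.0048 -0.9999  0.01   -0.372 ]
 [-0.9839 -0.0065 -0.1788  0.5244]
 [ 0.1788 -0.009  -0.9838  1.2655]
 [ 0.      0.      0.      1.    ]]
```

View pics/side0.png

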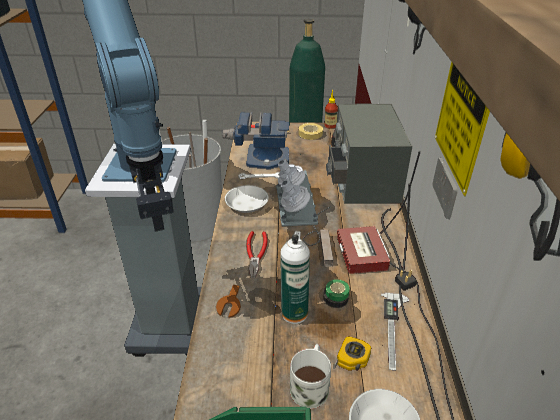

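View pics/top0.png

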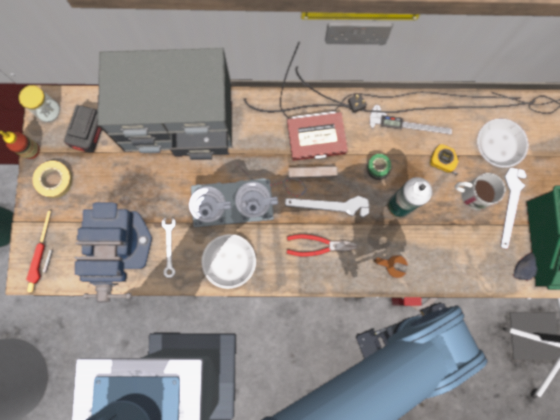

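Side view: fixture about (297,190), tray (247,200). Top view: fixture pulleys at about (208,204) and (254,200), with tray (229,261). Look-alikes: the brown C-washer at (397,265) and a second bowl at (502,143), which is out of reach. Candidates for the right-hand washer are the discs at (208,204) (left), (254,200) (right, -y side), and the brown one. I choose the one at (254,200) and check it in a crop.

```bash
cat > h.py <<'E'
import numpy as np,cv2
from plant import state,capture,nose_length
from scipy.spatial.transform import Rotation as R
np.set_printoptions(precision=4,suppress=True)
def ray(c,u,v,fish=False):
    f=210/np.tan(np.radians(c["vertical_fov"]/2)); a=np.array([u-c["cx"],v-c["cy"]])/f
    if fish:
        r=np.hypot(*a); d=np.r_[a/max(r,1e-9)*np.sin(r),np.cos(r)]
    else: d=np.r_[a,1]
    V=np.array(c["view"]); return -V[:3,:3].T@V[:3,3], V[:3,:3].T@(d/np.linalg.norm(d))
def onz(c,u,v,z,fish=False):
    o,d=ray(c,u,v,fish); return o+d*(z-o[2])/d[2]
def proj(c,p,fish=False):
    f=210/np.tan(np.radians(c["vertical_fov"]/2)); V=np.array(c["view"]); q=V[:3,:3]@p+V[:3,3]
    if fish:
        h=np.hypot(q[0],q[1]); t=np.arctan2(h,q[2]); return np.array([c["cx"],c["cy"]])+f*t*q[:2]/h
    return np.array([c["cx"],c["cy"]])+f*q[:2]/q[2]
def tri(*rays):
    A=0;b=0
    for o,d in rays:
        P=np.eye(3)-np.outer(d,d);A=A+P;b=b+P@o
    return np.linalg.solve(A,b)
E
python3 - <<'E'
from h import *
a=capture("top");b=capture("side")
A=cv2.resize(a["color"][170:300,160:300],None,fx=4,fy=4,interpolation=cv2.INTER_CUBIC)[:,:,::-1]
B=cv2.resize(b["color"][150:230,215:345],None,fx=4,fy=4,interpolation=cv2.INTER_CUBIC)[:,:,::-1]
cv2.imwrite("pics/topc.png",A);cv2.imwrite("pics/sidec.png",B)
for n,p,z in(("tray",(229,261),.024),("bowl2",(502,143),.024),("L",(208,204),.1),("R",(254,200),.1)):print(n,onz(a,*p,z))
E
```

```text
tray [ 0.399  -0.2287  0.024 ]
bowl2 [ 0.7264 -0.9691  0.024 ]
L [ 0.5355 -0.1799  0.1   ]
R [ 0.5466 -0.2953  0.1   ]
```

View pics/topc.png

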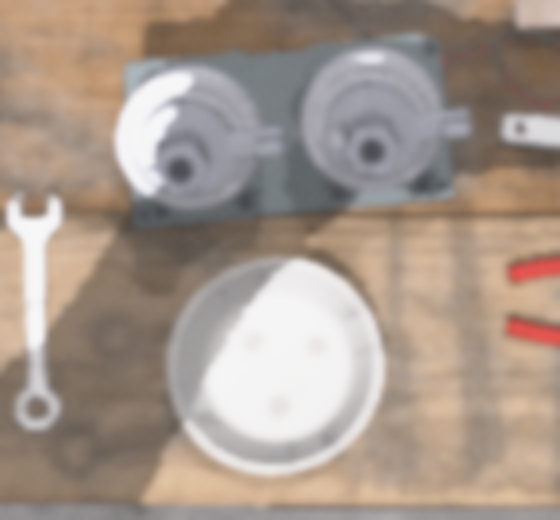

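View pics/sidec.png

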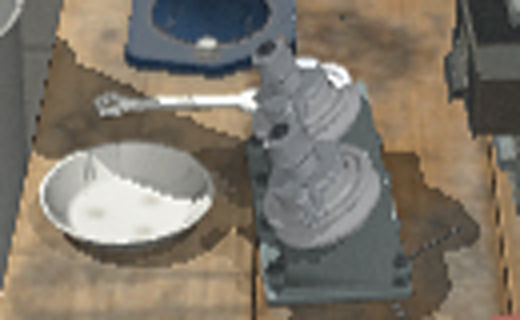

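The crops show the right spindle end at top (252.8,207.5) / side (285,182.8), and the left end at top (205.3,212.5) / side (281.8,162). The right lug is at top (274,200.7). The tray rim centre is (229.3,261.5), so the target is confirmed.

Run:
```python
from h import *
a=capture("top");b=capture("side");w=capture("wrist")
r=tri(ray(a,252.8,207.5),ray(b,285,182.8));l=tri(ray(a,205.3,212.5),ray(b,281.8,162))
d=l-r;print("ends",r,l,d,np.linalg.norm(d))
yaw=np.arctan2(-d[0],d[1]);print("yaw",yaw)
s=np.radians(28)
for y in(yaw,):
    F=R.from_euler("z",y)*R.from_euler("y",-s); M=F.as_matrix();print(M)
    hexp=r-M[:,2]*(.016);print("hex if end=+16",hexp, "lug pred",proj(a,hexp+M@[0,-.053,-.017]))
    print("tray",onz(a,229.3,261.5,.024))
```

```text
ends [ 0.5236 -0.2938  0.1263] [ 0.511  -0.1775  0.127 ] [-0.0126  0.1163  0.0008] 0.11693648937280098
yaw 0.10773399154910492
[[ 0.8778 -0.1075 -0.4667]
 [ 0.0949  0.9942 -0.0505]
 [ 0.4695  0.      0.8829]]
hex if end=+16 [ 0.531  -0.293   0.1122] lug pred [273.653  201.0989]
tray [ 0.3977 -0.2295  0.024 ]
```

```bash
cat >> h.py <<'E'
def frame(yaw=.1077,lean=28): return (R.from_euler("z",yaw)*R.from_euler("y",-np.radians(lean))).as_matrix()
F=frame(); HEX=np.array([.531,-.293,.1122])
def tool(a=0): # tool turned by a about spindle axis (+ = ccw seen from end)
    return (R.from_rotvec(a*F[:,2])*R.from_matrix(np.c_[F[:,1],F[:,0],-F[:,2]]))
def plan(p,T):
    s=state(); C=R.from_euler("xyz",s["tcp_rot"]); rv=(C.inv()*T).as_rotvec()
    print("turn frac",rv/(np.pi/2),"deg",np.degrees(np.linalg.norm(rv)))
    print("shift m: before-turn axes",C.inv().apply(p-s["tool_pos"])," after-turn axes",T.inv().apply(p-s["tool_pos"]))
    print("t",s["t"],"q",s["joint_positions"],"tcp",s["tool_pos"],"F",s["contact_force"],"M",s["ft_torque"],"open",s["opening"],"grip",s["grip_force"])
E
python3 - <<'E'
from h import *
plan(HEX+.14*F[:,2],tool())
E
```

```text
turn frac [-0.265   0.2038 -0.818 ] deg 79.53024995056887
shift m: before-turn axes [ 0.3275 -0.2031  0.0198]  after-turn axes [0.28   0.2245 0.1417]
t 0.35 q [ 1.1388  0.5366 -0.0044  1.5381  0.0026  1.0673 -0.0712] tcp [ 0.2325 -0.6069  0.2555] F [-0.4077 -0.6012 -0.4636] M [-0.0594 -0.0184 -0.0084] open 1.0001067380359592 grip 0.0
```

>>> step_arm(steps=[{"wx":0,"wy":0,"wz":0,"dx":0.04,"dy":-0.025,"dz":0,"gripper":0},{"wx":0,"wy":0,"wz":0,"dx":0.04,"dy":-0.025,"dz":0,"gripper":0},{"wx":0,"wy":0,"wz":0,"dx":0.04,"dy":-0.025,"dz":0,"gripper":0},{"wx":0,"wy":0,"wz":0,"dx":0.04,"dy":-0.025,"dz":0,"gripper":0},{"wx":0,"wy":0,"wz":0,"dx":0.04,"dy":-0.025,"dz":0,"gripper":0}])

```text
t: 0.85
tool_pos: [0.3755, -0.4171, 0.2559]
tcp_rot: [3.141, -0.0, 0.366]
contact_force: [0.0, -0.3, -0.2]
opening: 0.998
grip_force: 0.0
```

>>> step_arm(steps=[{"wx":-0.0265,"wy":0.02,"wz":-0.082,"dx":0,"dy":0,"dz":0,"gripper":0},{"wx":-0.0265,"wy":0.02,"wz":-0.082,"dx":0,"dy":0,"dz":0,"gripper":0},{"wx":-0.0265,"wy":0.02,"wz":-0.082,"dx":0,"dy":0,"dz":0,"gripper":0},{"wx":-0.0265,"wy":0.02,"wz":-0.082,"dx":0,"dy":0,"dz":0,"gripper":0},{"wx":-0.0265,"wy":0.02,"wz":-0.082,"dx":0,"dy":0,"dz":0,"gripper":0}])

```text
t: 1.35
tool_pos: [0.3747, -0.4185, 0.256]
tcp_rot: [2.895, -0.08, 1.029]
contact_force: [-0.3, 0.2, 0.6]
opening: 0.996
grip_force: 0.0
```

>>> step_arm(steps=[{"wx":-0.0265,"wy":0.02,"wz":-0.082,"dx":0,"dy":0,"dz":0,"gripper":0},{"wx":-0.0265,"wy":0.02,"wz":-0.082,"dx":0,"dy":0,"dz":0,"gripper":0},{"wx":-0.0265,"wy":0.02,"wz":-0.082,"dx":0,"dy":0,"dz":0,"gripper":0},{"wx":-0.0265,"wy":0.02,"wz":-0.082,"dx":0,"dy":0,"dz":0,"gripper":0},{"wx":-0.0265,"wy":0.02,"wz":-0.082,"dx":0,"dy":0,"dz":0,"gripper":0}])

```text
t: 1.85
tool_pos: [0.3743, -0.4187, 0.256]
tcp_rot: [2.655, 0.008, 1.685]
contact_force: [0.3, -0.3, -0.3]
opening: 1.002
grip_force: 0.0
```

Run:
```python
from h import *
plan(HEX+.14*F[:,2],tool())
```

```text
turn frac [-0.001   0.0023  0.006 ] deg 0.5830532963514632
shift m: before-turn axes [0.1076 0.0831 0.0659]  after-turn axes [0.1082 0.0819 0.0664]
t 1.85 q [ 1.4794  0.3753 -0.5921  1.9588 -0.3564  0.6446  1.325 ] tcp [ 0.3743 -0.4187  0.256 ] F [ 0.293  -0.3234 -0.3275] M [-0.0662  0.3907  0.0221] open 1.0023649635255398 grip 0.0
```

>>> step_arm(steps=[{"wx":0,"wy":0,"wz":0.005,"dx":0.027,"dy":0.021,"dz":0.0165,"gripper":0},{"wx":0,"wy":0,"wz":0,"dx":0.027,"dy":0.021,"dz":0.0165,"gripper":0},{"wx":0,"wy":0,"wz":0,"dx":0.027,"dy":0.021,"dz":0.0165,"gripper":0},{"wx":0,"wy":0,"wz":0,"dx":0.027,"dy":0.02,"dz":0.0165,"gripper":0},{"wx":0,"wy":0,"wz":0,"dx":0,"dy":0,"dz":0,"gripper":0}])

```text
t: 2.35
tool_pos: [0.4696, -0.2948, 0.2358]
tcp_rot: [2.656, -0.0, 1.682]
contact_force: [-0.4, 0.8, -0.1]
opening: 0.997
grip_force: 0.0
```

Run:
```python
from h import *
plan(HEX+.14*F[:,2],tool())
c=capture("wrist");print(c["vertical_fov"],c["cx"],c["cy"],c["view"])
cv2.imwrite("pics/w1.png",c["color"][:,:,::-1])
for p in([0,0,.016],[0,0,.011],[0,-.053,-.009],[0,0,0]):print(p,proj(c,HEX+F@p,True))
```

```text
turn frac [-0.0019 -0.0011  0.002 ] deg 0.26875449881366337
shift m: before-turn axes [-0.0048 -0.004  -0.0021]  after-turn axes [-0.0048 -0.0039 -0.0021]
t 2.35 q [ 1.1701  0.3392 -0.5954  2.0704 -0.3207  0.4425  1.0142] tcp [ 0.4696 -0.2948  0.2358] F [-0.3765  0.8074 -0.0575] M [-0.1026  0.3306  0.0493] open 0.9974271137573482 grip 0.0
65.70646984690485 276.5058564813825 206.89923147011888 [[ 0.8789  0.0986  0.4667 -0.4927]
 [-0.0161 -0.9717  0.2355 -0.3021]
 [ 0.4767 -0.2145 -0.8525  0.0557]
 [ 0.      0.      0.      1.    ]]
[0, 0, 0.016] [273.3432 212.7916]
[0, 0, 0.011] [273.4196 211.0653]
[0, -0.053, -0.009] [273.6538 259.9959]
[0, 0, 0] [273.5783 207.479 ]
```

View pics/w1.png

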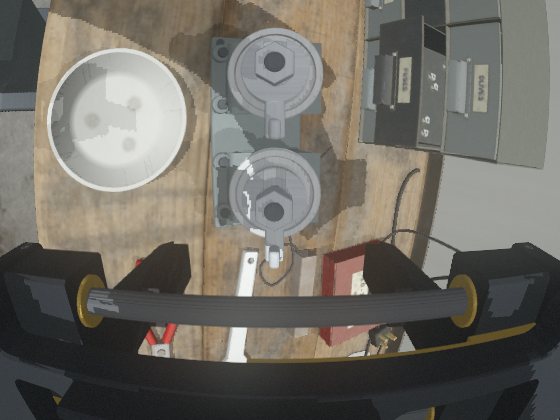

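The wrist view shows the spindle end at about (273,212), matching the prediction of (273,213). The lug top is at about (274,258) and two flats face left and right, so I descend on the axis.

>>> step_arm(steps=[{"wx":-0.002,"wy":-0.001,"wz":0.002,"dx":-0.0048,"dy":-0.004,"dz":0.018,"gripper":0},{"wx":0,"wy":0,"wz":0,"dx":0,"dy":0,"dz":0.035,"gripper":0},{"wx":0,"wy":0,"wz":0,"dx":0,"dy":0,"dz":0.035,"gripper":0.3},{"wx":0,"wy":0,"wz":0,"dx":0,"dy":0,"dz":0.012,"gripper":0.4},{"wx":0,"wy":0,"wz":0,"dx":0,"dy":0,"dz":0,"gripper":0.4}])

```text
t: 2.9
tool_pos: [0.51, -0.3012, 0.1444]
tcp_rot: [2.655, -0.0, 1.669]
contact_force: [-0.1, -0.1, 0.4]
opening: 0.753
grip_force: 0.0
```

Run:
```python
from h import *
plan(HEX+.003*F[:,2],tool())
```

```text
turn frac [-0.0012  0.0024 -0.0053] deg 0.532757056212721
shift m: before-turn axes [0.0061 0.0041 0.0356]  after-turn axes [0.0059 0.0041 0.0356]
t 2.9 q [ 1.032   0.5457 -0.5119  2.0506 -0.2601  0.24    0.973 ] tcp [ 0.51   -0.3012  0.1444] F [-0.1309 -0.0993  0.4302] M [-0.0262  0.3692 -0.0002] open 0.7529210262871837 grip 0.0
```

>>> step_arm(steps=[{"wx":0,"wy":0,"wz":0,"dx":0,"dy":0,"dz":0,"gripper":0.4},{"wx":0,"wy":0,"wz":0,"dx":0,"dy":0,"dz":0,"gripper":0.4},{"wx":0,"wy":0,"wz":0,"dx":0,"dy":0,"dz":0,"gripper":0.4},{"wx":0,"wy":0,"wz":0,"dx":0,"dy":0,"dz":0,"gripper":0.4},{"wx":0,"wy":0,"wz":0,"dx":0,"dy":0,"dz":0,"gripper":0.4}])

```text
t: 3.4
tool_pos: [0.5105, -0.3015, 0.1461]
tcp_rot: [2.653, 0.002, 1.669]
contact_force: [-0.3, 0.1, -0.2]
opening: 0.598
grip_force: 0.0
```

Run:
```python
from h import *
plan(HEX+.003*F[:,2],tool())
```

```text
turn frac [ 0.      0.004  -0.0045] deg 0.5414292432864471
shift m: before-turn axes [0.0065 0.0028 0.0369]  after-turn axes [0.0062 0.0028 0.0369]
t 3.4 q [ 1.0324  0.5426 -0.513   2.0509 -0.2598  0.2394  0.9723] tcp [ 0.5105 -0.3015  0.1461] F [-0.3465  0.0598 -0.2293] M [-0.0534  0.3564 -0.0015] open 0.5981441986102988 grip 0.0
```

```bash
cat > fk.py <<'E'
from h import *
import itertools
from scipy.optimize import least_squares
D=[([1.1388,.5372,-.0044,1.5389,.0026,1.0673,-.0712],[.2323,-.6065,.2548],[-3.1399,.0001,.3659]),
([1.4794,.3753,-.5921,1.9588,-.3564,.6446,1.325],[.3743,-.4187,.256],[2.655,.008,1.685]),
([1.1701,.3392,-.5954,2.0704,-.3207,.4425,1.0142],[.4696,-.2948,.2358],[2.656,0,1.682]),
([1.032,.5457,-.5119,2.0506,-.2601,.24,.973],[.51,-.3012,.1444],[2.655,0,1.669]),
([1.0324,.5426,-.513,2.0509,-.2598,.2394,.9723],[.5105,-.3015,.1461],[2.653,.002,1.669])]
def fk(q,x,s):
    y0,y7,h,a,b,c,o1,o2,o3=x
    T=R.from_euler("z",y0+s[0]*q[0]); p=np.array([0,0,h])
    T=T*R.from_euler("y",q[1])*R.from_euler("z",s[1]*q[2]); p=p+T.apply([o1,0,a])
    T=T*R.from_euler("y",q[3])*R.from_euler("z",s[2]*q[4]); p=p+T.apply([o2,0,b])
    T=T*R.from_euler("y",q[5])*R.from_euler("z",s[3]*q[6]+y7); p=p+T.apply([0,0,c])+0*o3
    return p,T
def res(x,s):
    r=[]
    for q,p,e in D:
        P,T=fk(q,x,s); r+=list((P-p)*5)+list((T.inv()*R.from_euler("xyz",e)).as_rotvec())
    return np.array(r)
if __name__=="__main__":
    out=[]
    for s in itertools.product([1,-1],repeat=4):
        for y0 in(0,-2.34):
            for y7 in (1.57,-1.57,0,3.1):
                f=least_squares(res,[y0,y7,.35,.4,.4,.25,0,0,0],args=(s,));out.append((f.cost,s,f.x))
    out.sort(key=lambda o:o[0])
    for o in out[:4]:print(*o)
E
python3 fk.py
```

```text
0.002311887339791559 (-1, -1, -1, -1) [-0.0627  1.514   0.3141  0.5324  0.4617  0.2977 -0.0261  0.0099  0.    ]
0.0023118873398380534 (-1, -1, -1, -1) [-0.0627  1.514   0.3141  0.5324  0.4617  0.2977 -0.0261  0.0099  0.    ]
0.0023118873400885254 (-1, -1, -1, -1) [-0.0627  1.514   0.3141  0.5324  0.4617  0.2977 -0.0261  0.0099  0.    ]
0.002311887341692059 (-1, -1, -1, -1) [-0.0627  1.514   0.3141  0.5324  0.4617  0.2977 -0.0261  0.0099  0.    ]
```

```bash
cat > ik.py <<'E'
from fk import *
f=least_squares(res,[-.0627,1.514,.314,.532,.462,.298,-.026,.01,0],args=((-1,)*4,)); X=f.x;S=(-1,)*4
lo=np.array([-2.7,-.37,-1.27,.24,-1.31,.19,-2.76]);hi=np.array([2.7,2.16,1.26,2.4,4.45,1.91,2.76])
def ik(p,T,q0,j3=None,w=.003):
    def g(q):
        P,C=fk(q,X,S); r=list((P-p)*5)+list((C.inv()*T).as_rotvec())+list(w*(q-q0))
        return r+([] if j3 is None else [.3*(q[2]-j3)])
    o=least_squares(g,np.clip(q0,lo+.01,hi-.01),bounds=(lo,hi)); P,C=fk(o.x,X,S)
    return o.x,np.linalg.norm(P-p),np.linalg.norm((C.inv()*T).as_rotvec())
E
python3 - <<'E'
from ik import *
print("resid",np.abs(f.fun).max())
q0=np.array([1.03,.55,-.5,2.05,-.26,.4,.97])
for z in(.003,.08):
  for a in (0,-1.047):
    for j3 in(-1.2,-.9,-.6,-.3,0,.3,.6,.9,1.2):
      best=None
      for st in (q0,q0*[1,1,0,1,0,1,0],q0*[1,1,-1,1,-3,1,0],q0+[0,0,0,0,3,0,-3],q0+[0,0,0,0,2,0,-1]):
        r=ik(HEX+z*F[:,2],tool(a),st,j3,.0005)
        if best is None or r[1]+r[2]<best[1]+best[2]:best=r
      print(z,a,j3,best[0],"err",best[1],best[2])
E
```

```text
resid 0.029436734084816552
0.003 0 -1.2 [ 1.4001  0.958  -1.2     2.0389  1.304   0.5487 -0.416 ] err 3.3597542535848682e-09 1.1659472238869147e-07
0.003 0 -0.9 [ 1.2439  0.7613 -0.9     2.0312  0.8991  0.2987 -0.1042] err 2.282206107656166e-08 2.5696642435068403e-07
0.003 0 -0.6 [ 1.0565  0.6501 -0.6     2.023   0.0408  0.2003  0.6966] err 3.980255034448812e-08 8.440362080974681e-07
0.003 0 -0.3 [ 0.8492  0.5905 -0.3     2.0288 -0.7514  0.2615  1.4433] err 6.3940898757721e-08 1.3670909204502388e-06
0.003 0 0 [ 0.623   0.569  -0.      2.0349 -1.1023  0.3844  1.7456] err 9.679573256297061e-08 1.65476648319589e-06
0.003 0 0.3 [ 0.3934  0.585   0.3     2.0385 -1.2832  0.5261  1.8747] err 9.242050881722187e-08 1.4485299775102226e-06
0.003 0 0.6 [ 0.2117  0.626   0.5398  2.0192 -1.31    0.6588  1.854 ] err 0.001858436868364531 0.02841552812860267
0.003 0 0.9 [ 0.0757  0.6783  0.7264  1.9956 -1.31    0.7737  1.8122] err 0.00443257779877146 0.06425155142611813
0.003 0 1.2 [-0.0238  0.7332  0.8708  1.9746 -1.31    0.8707  1.7761] err 0.0071851320275073466 0.0984364760238005
0.003 -1.047 -1.2
[... 2551 characters left out ...]
-0.3     2.0532 -0.6188  0.4025  0.2647] err 2.349452483533872e-08 4.0936002245709443e-07
0.08 -1.047 0 [ 0.6747  0.4152 -0.      2.0567 -0.8576  0.4829  0.4763] err 1.623856842536701e-08 1.4140728404521593e-07
0.08 -1.047 0.3 [ 0.437   0.4278  0.3     2.0597 -1.026   0.5789  0.6161] err 2.149440950987276e-08 2.1945990473009415e-07
0.08 -1.047 0.6 [ 0.2064  0.4737  0.6     2.0623 -1.1625  0.6973  0.7186] err 2.9563766864735824e-08 2.8872044479027086e-07
0.08 -1.047 0.9 [-0.0049  0.5672  0.9     2.0649 -1.2887  0.8564  0.7988] err 3.7770409084682564e-08 3.17565345904004e-07
0.08 -1.047 1.2 [-0.1214  0.6542  1.0826  2.0451 -1.31    0.9845  0.7834] err 0.0028408154460549105 0.032285546929703236
```

>>> step_arm(steps=[{"wx":0,"wy":0,"wz":0,"dx":0,"dy":0,"dz":-0.03,"gripper":0.4},{"wx":0,"wy":0,"wz":0,"dx":0,"dy":0,"dz":-0.04,"gripper":0.4},{"wx":0,"wy":0,"wz":0,"dx":0,"dy":0,"dz":-0.03,"gripper":0.4},{"wx":0,"wy":0,"wz":0.08,"dx":0,"dy":0,"dz":0,"gripper":0.4},{"wx":0,"wy":0,"wz":0.08,"dx":0,"dy":0,"dz":0,"gripper":0.4}])

```text
t: 3.9
tool_pos: [0.4636, -0.3065, 0.2351]
tcp_rot: [2.665, -0.116, 1.441]
contact_force: [0.5, 0.5, -1.2]
opening: 0.598
grip_force: 0.0
```

>>> step_arm(steps=[{"wx":0,"wy":0,"wz":0.085,"dx":0,"dy":0,"dz":0,"gripper":0.4},{"wx":0,"wy":0,"wz":0.085,"dx":0,"dy":0,"dz":0,"gripper":0.4},{"wx":0,"wy":0,"wz":0.085,"dx":0,"dy":0,"dz":0,"gripper":0.4},{"wx":0,"wy":0,"wz":0.085,"dx":0,"dy":0,"dz":0,"gripper":0.4},{"wx":0,"wy":0,"wz":0.085,"dx":0,"dy":0,"dz":0,"gripper":0.4}])

```text
t: 4.4
tool_pos: [0.4638, -0.3055, 0.234]
tcp_rot: [2.83, -0.383, 0.807]
contact_force: [-0.3, -0.4, -0.1]
opening: 0.6
grip_force: 0.0
```

Run:
```python
from h import *
plan(HEX+.10*F[:,2],tool(-np.pi/3))
```

```text
turn frac [0.0029 0.0021 0.0738] deg 6.64752575244802
shift m: before-turn axes [ 0.0056 -0.0026  0.0395]  after-turn axes [ 0.0052 -0.0031  0.0396]
t 4.4 q [ 1.0095  0.3109 -0.376   2.0791 -0.5081  0.4629  0.2676] tcp [ 0.4638 -0.3055  0.234 ] F [-0.2637 -0.3656 -0.141 ] M [-0.0653  0.4076 -0.0001] open 0.6000495938870185 grip 0.0
```

```bash
cat > sim.py <<'E'
from ik import *
def jac(q):
    P,C=fk(q,X,S);J=np.zeros((6,7))
    for i in range(7):
        d=q.copy();d[i]+=1e-5;p,c=fk(d,X,S);J[:3,i]=(p-P)/1e-5;J[3:,i]=(c*C.inv()).as_rotvec()/1e-5
    return P,C,J
def go(q,p,T,n=10):
    P0,C0=fk(q,X,S); rv=(C0.inv()*T).as_rotvec()
    for k in range(1,n+1):
        tp=P0+(p-P0)*k/n; tt=C0*R.from_rotvec(rv*k/n)
        for _ in range(3):
            P,C,J=jac(q);e=np.r_[tp-P,(tt*C.inv()).as_rotvec()]
            q=np.clip(q+J.T@np.linalg.solve(J@J.T+1e-5*np.eye(6),e),lo+.04,hi-.04)
    return q
def err(q,p,T):
    P,C=fk(q,X,S);return np.linalg.norm(P-p),np.linalg.norm((C.inv()*T).as_rotvec())
E
python3 - <<'E'
from sim import *
q=np.array(D[0][0]);P0,C0=fk(q,X,S)
q=go(q,np.array([.3755,-.418,.256]),C0);print(q)
q=go(q,np.array([.3745,-.4185,.256]),tool());print(q,"obs",D[1][0])
q=go(q,np.array([.4696,-.2948,.2358]),tool());print(q,"obs",D[2][0])
q=go(q,np.array([.51,-.3012,.1444]),tool());print(q,"obs",D[3][0])
q=go(q,np.array([.4636,-.3065,.235]),tool());q=go(q,np.array([.4636,-.3065,.235]),tool(-.93));print(q,"obs 1.0095  0.3109 -0.376   2.0791 -0.5081  0.4629  0.2676")
E
```

```text
[ 0.8156  0.3972 -0.0522  1.7542  0.0233  0.9925 -0.4502]
[ 1.4879  0.3842 -0.5939  1.947  -0.3622  0.6832  1.3263] obs [1.4794, 0.3753, -0.5921, 1.9588, -0.3564, 0.6446, 1.325]
[ 1.1852  0.3492 -0.5957  2.0532 -0.3484  0.4788  1.0497] obs [1.1701, 0.3392, -0.5954, 2.0704, -0.3207, 0.4425, 1.0142]
[ 1.0536  0.5606 -0.5265  2.0363 -0.2931  0.2731  1.0267] obs [1.032, 0.5457, -0.5119, 2.0506, -0.2601, 0.24, 0.973]
[ 1.0296  0.3247 -0.3644  2.0473 -0.5243  0.5252  0.3071] obs 1.0095  0.3109 -0.376   2.0791 -0.5081  0.4629  0.2676
```

```bash
sed -i 's/^def fk/D.append(([1.0095,.3109,-.376,2.0791,-.5081,.4629,.2676],[.4638,-.3055,.234],[2.83,-.383,.807]))\ndef fk/' fk.py
python3 - <<'E'
from sim import *
print("res",np.abs(f.fun).max())
q0=np.array(D[-1][0]); H=HEX+.14*F[:,2]; N=HEX+.004*F[:,2]
def vert(a): # vertical tool nearest to tool(a)
    T=tool(a);z=T.as_matrix()[:,2];ax=np.cross(z,[0,0,-1.]);s=np.linalg.norm(ax);return R.from_rotvec(ax/s*np.arcsin(s))*T
for a1 in(-.93,-1.5,-2.1,-2.7,-3.2):
    q=go(q0,H,tool(a1)); qv=go(q0,H+[0,0,.02],vert(-.93)); qv=go(qv,H+[0,0,.02],vert(a1)); 
    for nm,qq in(("tilt",q),("vert",qv)):
        for a in(-1.047,-2.094,-3.1416):
            qh=go(qq,H,tool(a));qn=go(qh,N,tool(a));
            up=go(qn,N,tool(a+1.5));dn=go(qn,N,tool(a-1.5))
            print(a1,nm,a,"nut",qn,"err",*err(qn,N,tool(a)),"| +1.5 j6 %.2f j7 %.2f e %.4f| -1.5 j6 %.2f j7 %.2f e %.4f"%(up[5],up[6],sum(err(up,N,tool(a+1.5))),dn[5],dn[6],sum(err(dn,N,tool(a-1.5)))))
E
```

```text
res 0.028794280424009142
-0.93 tilt -1.047 nut [ 0.9113  0.6029 -0.3914  2.023  -0.5567  0.2337  0.212 ] err 5.3477300488096874e-12 1.9622073816333363e-12 | +1.5 j6 0.23 j7 1.09 e 0.0341| -1.5 j6 0.36 j7 -0.86 e 0.0000
-0.93 tilt -2.094 nut [ 0.8115  0.5835 -0.259   2.0249 -0.8019  0.2771 -0.6142] err 2.804955286163231e-12 1.2360463508356234e-12 | +1.5 j6 0.23 j7 0.32 e 0.0313| -1.5 j6 0.42 j7 -1.83 e 0.0000
-0.93 tilt -3.1416 nut [ 0.6859  0.5704 -0.0963  2.0268 -1.0019  0.3411 -1.4913] err 1.4437326865633929e-11 9.330104318352377e-12 | +1.5 j6 0.23 j7 -0.44 e 0.0052| -1.5 j6 0.49 j7 -2.72 e 0.0900
-0.93 vert -1.047 nut [ 0.9025  0.6008 -0.3795  2.0232 -0.5827  0.2371  0.2357] err 4.797165209247502e-12 1.4610859512760142e-12 | +1.5 j6 0.23 j7 1.12 e 0.0347| -1.5 j6 0.37 j7 -0.85 e 0.0000
-0.93 vert -2.094 nut [ 0.7943  0.581  -0.2365  2.0252 -0.835   0.2855 -0.5851] err 2.7032708818509523e-12 1.1787918903514811e-12 | +1.5 j6 0.23 j7 0.36 e 0.0292| -1.5 j6 0.43 j7 -1.82 e 0.0000
-0.93 vert -3.1416 nut [ 0.6534  0.5689 -0.0547  2.0272 -1.0413  0.3585 -1.4594] err 2.094315992158428e-11
[... 4022 characters left out ...]
-1.4781] err 1.718527121400672e-11 1.1077026518991718e-11 | +1.5 j6 0.23 j7 -0.42 e 0.0009| -1.5 j6 0.50 j7 -2.72 e 0.0868
-3.2 vert -1.047 nut [ 0.9263  0.6066 -0.4117  2.0227 -0.5102  0.23    0.1692] err 0.0005390320249431782 0.0018718915008252145 | +1.5 j6 0.23 j7 1.05 e 0.0325| -1.5 j6 0.35 j7 -0.88 e 0.0000
-3.2 vert -2.094 nut [ 0.8052  0.5826 -0.2506  2.025  -0.8144  0.2802 -0.6032] err 2.7673816616110777e-12 1.2105090072058192e-12 | +1.5 j6 0.23 j7 0.34 e 0.0306| -1.5 j6 0.43 j7 -1.82 e 0.0000
-3.2 vert -3.1416 nut [ 0.6499  0.5688 -0.0502  2.0272 -1.0453  0.3604 -1.4562] err 2.155174821566713e-11 1.3803992550085091e-11 | +1.5 j6 0.24 j7 -0.37 e 0.0000| -1.5 j6 0.51 j7 -2.72 e 0.0813
```

>>> step_arm(steps=[{"wx":0.003,"wy":0.002,"wz":0.082,"dx":0,"dy":0,"dz":0,"gripper":0.4},{"wx":0,"wy":0,"wz":0.082,"dx":0,"dy":0,"dz":0,"gripper":0.4},{"wx":0,"wy":0,"wz":0.082,"dx":0,"dy":0,"dz":0,"gripper":0.4},{"wx":0,"wy":0,"wz":0.082,"dx":0,"dy":0,"dz":0,"gripper":0.4},{"wx":0,"wy":0,"wz":0.082,"dx":0,"dy":0,"dz":0,"gripper":0.4}])

```text
t: 4.9
tool_pos: [0.4639, -0.3055, 0.2341]
tcp_rot: [-3.139, -0.489, 0.103]
contact_force: [-0.1, -0.2, -0.1]
opening: 0.602
grip_force: 0.0
```

>>> step_arm(steps=[{"wx":0,"wy":0,"wz":0.082,"dx":0,"dy":0,"dz":0,"gripper":0.4},{"wx":0,"wy":0,"wz":0.082,"dx":0,"dy":0,"dz":0,"gripper":0.4},{"wx":0,"wy":0,"wz":0.082,"dx":0,"dy":0,"dz":0,"gripper":0.4},{"wx":0,"wy":0,"wz":0.082,"dx":0,"dy":0,"dz":0,"gripper":0.4},{"wx":0,"wy":0,"wz":0,"dx":0,"dy":0,"dz":0,"gripper":0.4}])

```text
t: 5.4
tool_pos: [0.4639, -0.3055, 0.234]
tcp_rot: [-2.885, -0.421, -0.462]
contact_force: [0.5, 0.3, 0.2]
opening: 0.601
grip_force: 0.0
```

Run:
```python
from h import *
plan(HEX+.10*F[:,2],tool(-2*np.pi/3))
```

```text
turn frac [0.     0.0002 0.0053] deg 0.4813938585404663
shift m: before-turn axes [-0.0001 -0.0059  0.0395]  after-turn axes [-0.0001 -0.0059  0.0395]
t 5.4 q [ 0.7896  0.2917 -0.1162  2.0881 -0.6742  0.5058 -0.7397] tcp [ 0.4639 -0.3055  0.234 ] F [0.4797 0.3466 0.2027] M [-0.0122  0.4216 -0.024 ] open 0.600568361288278 grip 0.0
```

>>> step_arm(steps=[{"wx":0,"wy":0,"wz":0.005,"dx":0,"dy":-0.006,"dz":0.03,"gripper":0.4},{"wx":0,"wy":0,"wz":0,"dx":0,"dy":0,"dz":0.04,"gripper":0.4},{"wx":0,"wy":0,"wz":0,"dx":0,"dy":0,"dz":0.03,"gripper":0.4},{"wx":0,"wy":0,"wz":0,"dx":0,"dy":0,"dz":0,"gripper":0.4},{"wx":0,"wy":0,"wz":0,"dx":0,"dy":0,"dz":0,"gripper":0.4}])

```text
t: 5.9
tool_pos: [0.5123, -0.2951, 0.1471]
tcp_rot: [-2.883, -0.419, -0.468]
contact_force: [-0.6, -0.5, 0.0]
opening: 0.599
grip_force: 0.0
```

Run:
```python
from h import *
plan(HEX+.004*F[:,2],tool(-2*np.pi/3))
```

```text
turn frac [-0.0003  0.0006  0.0018] deg 0.17157404796422504
shift m: before-turn axes [ 0.0002 -0.0002  0.0356]  after-turn axes [ 0.0002 -0.0002  0.0356]
t 5.9 q [ 0.7879  0.4944 -0.2192  2.0664 -0.7874  0.3021 -0.6461] tcp [ 0.5123 -0.2951  0.1471] F [-0.5892 -0.51    0.0261] M [0.0162 0.4531 0.0548] open 0.5987164409414124 grip 0.0
```

>>> step_arm(steps=[{"wx":0,"wy":0,"wz":0.002,"dx":0,"dy":0,"dz":0.012,"gripper":0.4},{"wx":0,"wy":0,"wz":0,"dx":0,"dy":0,"dz":0.012,"gripper":0.4},{"wx":0,"wy":0,"wz":0,"dx":0,"dy":0,"dz":0.011,"gripper":0.4},{"wx":0,"wy":0,"wz":0,"dx":0,"dy":0,"dz":0,"gripper":0.4},{"wx":0,"wy":0,"wz":0,"dx":0,"dy":0,"dz":0,"gripper":0.4}])

```text
t: 6.4
tool_pos: [0.5288, -0.2931, 0.1158]
tcp_rot: [-2.881, -0.417, -0.473]
contact_force: [0.1, 0.8, 0.2]
opening: 0.596
grip_force: 0.0
```

Run:
```python
from h import *
plan(HEX+.004*F[:,2],tool(-2*np.pi/3))
```

```text
turn frac [-0.0002  0.0006 -0.0012] deg 0.12267784899539165
shift m: before-turn axes [ 0.0003 -0.      0.0002]  after-turn axes [ 0.0003 -0.      0.0002]
t 6.4 q [ 0.7924  0.572  -0.2561  2.0454 -0.8286  0.2366 -0.6052] tcp [ 0.5288 -0.2931  0.1158] F [0.0763 0.8056 0.2366] M [ 0.0426  0.425  -0.0194] open 0.5963958951507661 grip 0.0
```

Reached it exactly. Now I close on the nut.

>>> step_arm(steps=[{"wx":0,"wy":0,"wz":0,"dx":0,"dy":0,"dz":0,"gripper":0.7},{"wx":0,"wy":0,"wz":0,"dx":0,"dy":0,"dz":0,"gripper":0.85},{"wx":0,"wy":0,"wz":0,"dx":0,"dy":0,"dz":0,"gripper":0.85},{"wx":0,"wy":0,"wz":0,"dx":0,"dy":0,"dz":0,"gripper":0.85},{"wx":0,"wy":0,"wz":0,"dx":0,"dy":0,"dz":0,"gripper":0.85}])

```text
t: 6.9
tool_pos: [0.5293, -0.2927, 0.1166]
tcp_rot: [-2.88, -0.418, -0.473]
contact_force: [-1.9, 3.2, 6.1]
opening: 0.335
grip_force: 30.0
```

```bash
cat > m.py <<'E'
from h import *
import sys
a=float(sys.argv[1]) if len(sys.argv)>1 else -2.0944
plan(HEX+.004*F[:,2],tool(a)); M=[];s=state();print("axial torque",s["ft_torque"]@F[:,2])
E
python3 m.py
```

```text
turn frac [-0.0007  0.0001 -0.0007] deg 0.0896237548591618
shift m: before-turn axes [-0.0002  0.0007  0.0007]  after-turn axes [-0.0002  0.0007  0.0007]
t 6.9 q [ 0.7923  0.5707 -0.2568  2.0454 -0.8288  0.2372 -0.6052] tcp [ 0.5293 -0.2927  0.1166] F [-1.9375  3.1654  6.0561] M [0.5301 0.1878 0.301 ] open 0.33474711040244776 grip 29.988494669669308
axial torque 0.008869794245849438
```

>>> step_arm(steps=[{"wx":0,"wy":0,"wz":0.015,"dx":0,"dy":0,"dz":0,"gripper":0.85},{"wx":0,"wy":0,"wz":0.015,"dx":0,"dy":0,"dz":0,"gripper":0.85},{"wx":0,"wy":0,"wz":0.015,"dx":0,"dy":0,"dz":0,"gripper":0.85},{"wx":0,"wy":0,"wz":0,"dx":0,"dy":0,"dz":0,"gripper":0.85},{"wx":0,"wy":0,"wz":0,"dx":0,"dy":0,"dz":0,"gripper":0.85}])

```text
t: 7.4
tool_pos: [0.5292, -0.2926, 0.1166]
tcp_rot: [-2.851, -0.399, -0.546]
contact_force: [-1.9, 2.8, 6.4]
opening: 0.335
grip_force: 30.0
```

```bash
python3 m.py -2.165
```

```text
turn frac [-0.0007  0.0002 -0.0005] deg 0.08393844401119208
shift m: before-turn axes [-0.0001  0.0007  0.0007]  after-turn axes [-0.0001  0.0007  0.0007]
t 7.4 q [ 0.78    0.569  -0.2415  2.0462 -0.8552  0.2425 -0.6522] tcp [ 0.5292 -0.2926  0.1166] F [-1.8545  2.7754  6.4096] M [0.5396 0.1659 0.361 ] open 0.3347343408426305 grip 30.00279642881651
axial torque 0.058503860809493935
```

>>> step_arm(steps=[{"wx":0,"wy":0,"wz":0.01,"dx":0,"dy":0,"dz":0,"gripper":0.85},{"wx":0,"wy":0,"wz":0.01,"dx":0,"dy":0,"dz":0,"gripper":0.85},{"wx":0,"wy":0,"wz":0.01,"dx":0,"dy":0,"dz":0,"gripper":0.85},{"wx":0,"wy":0,"wz":0,"dx":0,"dy":0,"dz":0,"gripper":0.85},{"wx":0,"wy":0,"wz":0,"dx":0,"dy":0,"dz":0,"gripper":0.85}])

```text
t: 7.9
tool_pos: [0.5293, -0.2927, 0.1166]
tcp_rot: [-2.832, -0.385, -0.595]
contact_force: [-1.6, 2.7, 6.6]
opening: 0.339
grip_force: 30.0
```

```bash
python3 m.py -2.212
```

```text
turn frac [-0.0008  0.0002 -0.0006] deg 0.08861222429059656
shift m: before-turn axes [-0.0001  0.0008  0.0007]  after-turn axes [-0.0001  0.0008  0.0007]
t 7.9 q [ 0.7718  0.5679 -0.2313  2.0467 -0.8725  0.246  -0.6841] tcp [ 0.5293 -0.2927  0.1166] F [-1.5791  2.6886  6.5791] M [0.4683 0.2443 0.39  ] open 0.33901293795586623 grip 30.00499539601151
axial torque 0.11346525033536634
```

Torque stays at the running level of about 0.11 N·m (tight would give about 0.7), so clockwise is the slackening way.

>>> step_arm(steps=[{"wx":0,"wy":0,"wz":0.02,"dx":0,"dy":0,"dz":0,"gripper":0.85},{"wx":0,"wy":0,"wz":0.03,"dx":0,"dy":0,"dz":0,"gripper":0.85},{"wx":0,"wy":0,"wz":0.03,"dx":0,"dy":0,"dz":0,"gripper":0.85},{"wx":0,"wy":0,"wz":0.03,"dx":0,"dy":0,"dz":0,"gripper":0.85},{"wx":0,"wy":0,"wz":0,"dx":0,"dy":0,"dz":0,"gripper":0.85}])

```text
t: 8.4
tool_pos: [0.5293, -0.2926, 0.1167]
tcp_rot: [-2.771, -0.327, -0.77]
contact_force: [-4.0, 2.4, 8.6]
opening: 0.337
grip_force: 30.0
```

```bash
python3 m.py -2.385
```

```text
turn frac [-0.0009  0.0004 -0.0012] deg 0.1376985904639195
shift m: before-turn axes [0.     0.0009 0.0008]  after-turn axes [0.     0.0009 0.0008]
t 8.4 q [ 0.7403  0.564  -0.1919  2.0486 -0.9339  0.2603 -0.8045] tcp [ 0.5293 -0.2926  0.1167] F [-4.0306  2.4287  8.5965] M [0.6761 0.2588 0.474 ] open 0.33679007175312986 grip 30.003913728214684
axial torque 0.08984933920484606
```

>>> step_arm(steps=[{"wx":0,"wy":0,"wz":0.04,"dx":0,"dy":0,"dz":-0.0004,"gripper":0.85},{"wx":0,"wy":0,"wz":0.06,"dx":0,"dy":0,"dz":-0.0002,"gripper":0.85},{"wx":0,"wy":0,"wz":0.08,"dx":0,"dy":0,"dz":-0.0002,"gripper":0.85},{"wx":0,"wy":0,"wz":0.08,"dx":0,"dy":0,"dz":-0.0002,"gripper":0.85},{"wx":0,"wy":0,"wz":0.08,"dx":0,"dy":0,"dz":-0.0002,"gripper":0.85}])

```text
t: 8.9
tool_pos: [0.5291, -0.2924, 0.1177]
tcp_rot: [-2.661, -0.1, -1.27]
contact_force: [-0.1, 3.7, 4.7]
opening: 0.337
grip_force: 30.0
```

>>> step_arm(steps=[{"wx":0,"wy":0,"wz":0.08,"dx":0,"dy":0,"dz":-0.0002,"gripper":0.85},{"wx":0,"wy":0,"wz":0.08,"dx":0,"dy":0,"dz":-0.0002,"gripper":0.85},{"wx":0,"wy":0,"wz":0.08,"dx":0,"dy":0,"dz":-0.0002,"gripper":0.85},{"wx":0,"wy":0,"wz":0.08,"dx":0,"dy":0,"dz":-0.0002,"gripper":0.85},{"wx":0,"wy":0,"wz":0.08,"dx":0,"dy":0,"dz":-0.0002,"gripper":0.85}])

```text
t: 9.4
tool_pos: [0.529, -0.2923, 0.1186]
tcp_rot: [-2.687, 0.191, -1.829]
contact_force: [1.7, 3.3, 2.5]
opening: 0.337
grip_force: 30.0
```

```bash
python3 m.py -3.547
```

```text
turn frac [-0.0004  0.0015 -0.0035] deg 0.3455962526517916
shift m: before-turn axes [0.0014 0.0009 0.0026]  after-turn axes [0.0014 0.0009 0.0026]
t 9.4 q [ 0.5232  0.5536  0.0791  2.0621 -1.2146  0.3717 -1.7407] tcp [ 0.529  -0.2923  0.1186] F [1.6621 3.3121 2.4844] M [ 0.5421 -0.1987  0.4115] open 0.33735348674207916 grip 30.004214739819872
axial torque 0.12033216422955326
```

>>> step_arm(steps=[{"wx":0,"wy":0,"wz":0.077,"dx":0,"dy":0,"dz":-0.0002,"gripper":0.85},{"wx":0,"wy":0,"wz":0.077,"dx":0,"dy":0,"dz":-0.0002,"gripper":0.85},{"wx":0,"wy":0,"wz":0.077,"dx":0,"dy":0,"dz":-0.0002,"gripper":0.85},{"wx":0,"wy":0,"wz":0.077,"dx":0,"dy":0,"dz":-0.0001,"gripper":0.85},{"wx":0,"wy":0,"wz":0.077,"dx":0,"dy":0,"dz":-0.0001,"gripper":0.85}])

```text
t: 9.9
tool_pos: [0.5289, -0.2926, 0.1194]
tcp_rot: [-2.868, 0.413, -2.421]
contact_force: [3.5, 2.4, 3.1]
opening: 0.341
grip_force: 30.0
```

```bash
python3 m.py -4.189
```

```text
turn frac [0.0002 0.0015 0.0203] deg 1.830737955993107
shift m: before-turn axes [0.0017 0.0003 0.0033]  after-turn axes [0.0017 0.0002 0.0033]
t 9.9 q [ 0.466   0.5556  0.1513  2.0655 -1.2635  0.404  -2.3092] tcp [ 0.5289 -0.2926  0.1194] F [3.4559 2.444  3.1492] M [ 0.4787 -0.4295  0.3503] open 0.3405145920709434 grip 30.00360705467756
axial torque 0.10752524856682133
```

>>> step_arm(steps=[{"wx":0,"wy":0,"wz":0,"dx":0,"dy":0,"dz":0,"gripper":0.45},{"wx":0,"wy":0,"wz":0,"dx":0,"dy":0,"dz":0,"gripper":0.45},{"wx":0,"wy":0,"wz":0,"dx":0,"dy":0,"dz":0,"gripper":0.45},{"wx":0,"wy":0,"wz":-0.083,"dx":0,"dy":0,"dz":0,"gripper":0.45},{"wx":0,"wy":0,"wz":-0.083,"dx":0,"dy":0,"dz":0,"gripper":0.45}])

```text
t: 10.4
tool_pos: [0.5271, -0.2938, 0.1184]
tcp_rot: [-2.77, 0.323, -2.147]
contact_force: [-0.1, 0.4, 0.4]
opening: 0.55
grip_force: 0.0
```

>>> step_arm(steps=[{"wx":0,"wy":0,"wz":-0.083,"dx":0,"dy":0,"dz":0,"gripper":0.45},{"wx":0,"wy":0,"wz":-0.083,"dx":0,"dy":0,"dz":0,"gripper":0.45},{"wx":0,"wy":0,"wz":-0.083,"dx":0,"dy":0,"dz":0,"gripper":0.45},{"wx":0,"wy":0,"wz":-0.083,"dx":0,"dy":0,"dz":0,"gripper":0.45},{"wx":0,"wy":0,"wz":-0.083,"dx":0,"dy":0,"dz":0,"gripper":0.45}])

```text
t: 10.9
tool_pos: [0.5271, -0.2939, 0.1185]
tcp_rot: [-2.655, 0.043, -1.546]
contact_force: [-0.4, 0.2, -0.1]
opening: 0.551
grip_force: 0.0
```

>>> step_arm(steps=[{"wx":0,"wy":0,"wz":-0.083,"dx":0,"dy":0,"dz":0,"gripper":0.45},{"wx":0,"wy":0,"wz":-0.083,"dx":0,"dy":0,"dz":0,"gripper":0.45},{"wx":0,"wy":0,"wz":-0.083,"dx":0,"dy":0,"dz":0,"gripper":0.45},{"wx":0,"wy":0,"wz":-0.083,"dx":0,"dy":0,"dz":0,"gripper":0.45},{"wx":0,"wy":0,"wz":-0.083,"dx":0,"dy":0,"dz":0,"gripper":0.45}])

```text
t: 11.4
tool_pos: [0.5271, -0.294, 0.1185]
tcp_rot: [-2.719, -0.251, -0.959]
contact_force: [-0.6, -0.4, -0.4]
opening: 0.549
grip_force: 0.0
```

>>> step_arm(steps=[{"wx":0,"wy":0,"wz":-0.083,"dx":0,"dy":0,"dz":0,"gripper":0.45},{"wx":0,"wy":0,"wz":-0.083,"dx":0,"dy":0,"dz":0,"gripper":0.45},{"wx":0,"wy":0,"wz":-0.083,"dx":0,"dy":0,"dz":0,"gripper":0.45},{"wx":0,"wy":0,"wz":-0.083,"dx":0,"dy":0,"dz":0,"gripper":0.45},{"wx":0,"wy":0,"wz":0,"dx":0,"dy":0,"dz":0,"gripper":0.45}])

```text
t: 11.9
tool_pos: [0.527, -0.294, 0.1185]
tcp_rot: [-2.894, -0.425, -0.442]
contact_force: [-0.2, 0.5, -0.1]
opening: 0.556
grip_force: 0.0
```

```bash
python3 m.py -2.063
```

```text
turn frac [ 0.0003  0.0003 -0.0021] deg 0.1945248896690031
shift m: before-turn axes [ 0.0003 -0.0008  0.0035]  after-turn axes [ 0.0003 -0.0008  0.0035]
t 11.9 q [ 0.8216  0.5693 -0.2886  2.046  -0.7603  0.2303 -0.636 ] tcp [ 0.527  -0.294   0.1185] F [-0.2034  0.4892 -0.0786] M [-0.014   0.4763 -0.0207] open 0.5555729330008923 grip 0.0
axial torque -0.035785040859810935
```

>>> step_arm(steps=[{"wx":0,"wy":0,"wz":0,"dx":0,"dy":0,"dz":0,"gripper":0.85},{"wx":0,"wy":0,"wz":0,"dx":0,"dy":0,"dz":0,"gripper":0.85},{"wx":0,"wy":0,"wz":0,"dx":0,"dy":0,"dz":0,"gripper":0.85},{"wx":0,"wy":0,"wz":0,"dx":0,"dy":0,"dz":0,"gripper":0.85},{"wx":0,"wy":0,"wz":0.02,"dx":0,"dy":0,"dz":0,"gripper":0.85}])

```text
t: 12.4
tool_pos: [0.5277, -0.2928, 0.1189]
tcp_rot: [-2.878, -0.417, -0.477]
contact_force: [-0.2, 3.8, 3.3]
opening: 0.337
grip_force: 29.9
```

>>> step_arm(steps=[{"wx":0,"wy":0,"wz":0.04,"dx":0,"dy":0,"dz":-0.0001,"gripper":0.85},{"wx":0,"wy":0,"wz":0.08,"dx":0,"dy":0,"dz":-0.0002,"gripper":0.85},{"wx":0,"wy":0,"wz":0.08,"dx":0,"dy":0,"dz":-0.0002,"gripper":0.85},{"wx":0,"wy":0,"wz":0.08,"dx":0,"dy":0,"dz":-0.0002,"gripper":0.85},{"wx":0,"wy":0,"wz":0.08,"dx":0,"dy":0,"dz":-0.0002,"gripper":0.85}])

```text
t: 12.9
tool_pos: [0.5276, -0.2924, 0.1197]
tcp_rot: [-2.698, -0.213, -1.04]
contact_force: [0.6, 4.1, 1.9]
opening: 0.333
grip_force: 29.9
```

>>> step_arm(steps=[{"wx":0,"wy":0,"wz":0.08,"dx":0,"dy":0,"dz":-0.0002,"gripper":0.85},{"wx":0,"wy":0,"wz":0.08,"dx":0,"dy":0,"dz":-0.0002,"gripper":0.85},{"wx":0,"wy":0,"wz":0.08,"dx":0,"dy":0,"dz":-0.0002,"gripper":0.85},{"wx":0,"wy":0,"wz":0.065,"dx":0,"dy":0,"dz":-0.0001,"gripper":0.85},{"wx":0,"wy":0,"wz":0,"dx":0,"dy":0,"dz":0,"gripper":0.85}])

```text
t: 13.4
tool_pos: [0.5277, -0.2922, 0.1205]
tcp_rot: [-2.652, 0.003, -1.465]
contact_force: [2.2, 4.1, 3.1]
opening: 0.338
grip_force: 29.9
```

```bash
python3 m.py -3.14159
```

```text
turn frac [-0.0004  0.0013 -0.0019] deg 0.21018564966974845
shift m: before-turn axes [0.0011 0.001  0.0048]  after-turn axes [0.0011 0.001  0.0048]
t 13.4 q [ 0.6162  0.5478 -0.0353  2.0585 -1.1057  0.3256 -1.42  ] tcp [ 0.5277 -0.2922  0.1205] F [2.1888 4.0622 3.1196] M [ 0.8098 -0.1577  0.3794] open 0.33757313166351177 grip 29.917060729349032
axial torque -0.03499726087034405
```

>>> step_arm(steps=[{"wx":0,"wy":0,"wz":0,"dx":0,"dy":0,"dz":0,"gripper":0.4},{"wx":0,"wy":0,"wz":0,"dx":0,"dy":0,"dz":0,"gripper":0.4},{"wx":0,"wy":0,"wz":0,"dx":0,"dy":0,"dz":-0.02,"gripper":0.4},{"wx":0,"wy":0,"wz":0,"dx":0,"dy":0,"dz":-0.03,"gripper":0.4},{"wx":0,"wy":0,"wz":0,"dx":0,"dy":0,"dz":-0.03,"gripper":0.4}])

```text
t: 13.9
tool_pos: [0.4881, -0.2985, 0.1909]
tcp_rot: [-2.655, 0.001, -1.466]
contact_force: [-0.0, -0.5, 0.8]
opening: 0.599
grip_force: 0.0
```

>>> step_arm(steps=[{"wx":0,"wy":0,"wz":0,"dx":0.025,"dy":0,"dz":0,"gripper":0.4},{"wx":0,"wy":0,"wz":0,"dx":0.027,"dy":0,"dz":0,"gripper":0.4},{"wx":0,"wy":0,"wz":0,"dx":0,"dy":0,"dz":0,"gripper":0.6},{"wx":0,"wy":0,"wz":0,"dx":0,"dy":0,"dz":0,"gripper":0.6},{"wx":0,"wy":0,"wz":0,"dx":0,"dy":0,"dz":0,"gripper":0.6}])

```text
t: 14.4
tool_pos: [0.4945, -0.3484, 0.1901]
tcp_rot: [-2.654, 0.002, -1.464]
contact_force: [-0.5, 0.4, 0.1]
opening: 0.406
grip_force: 0.0
```

```bash
cat >> h.py <<'E'
HX=HEX+F@[.001,.001,0]; LUG=HX+F@[0,-.053,-.0055]
E
python3 - <<'E'
from h import *
plan(LUG,tool(-np.pi))
c=capture("wrist");cv2.imwrite("pics/w2.png",c["color"][:,:,::-1])
for x in(-.005,.005):
  for y in(-.044,-.062): print(x,y,proj(c,HX+F@[x,y,-.009],True))
print("spindle",proj(c,HX+F@[0,0,.016],True))
E
```

```text
turn frac [ 0.0007  0.0008 -0.0015] deg 0.16227257509168888
shift m: before-turn axes [ 0.0009 -0.0018  0.0942]  after-turn axes [ 0.0008 -0.0017  0.0942]
t 14.4 q [ 0.6012  0.4412  0.1444  2.0051 -0.9076  0.5373 -1.5552] tcp [ 0.4945 -0.3484  0.1901] F [-0.5005  0.3507  0.0874] M [ 0.0766  0.3644 -0.0509] open 0.4061808181416981 grip 0.0
-0.005 -0.044 [279.4183 224.5122]
-0.005 -0.062 [279.4337 200.7263]
0.005 -0.044 [265.7736 224.5358]
0.005 -0.062 [265.4929 200.7581]
spindle [272.6354 294.0678]
```

View pics/w2.png

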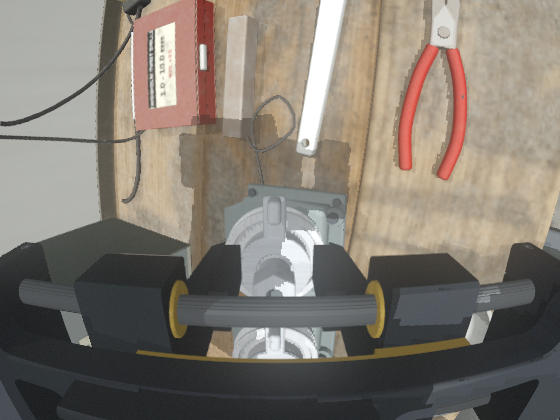

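The lug top is centred at about (273,212), as predicted. I descend onto it.

>>> step_arm(steps=[{"wx":0,"wy":0,"wz":0,"dx":0.001,"dy":-0.0015,"dz":0.025,"gripper":0.6},{"wx":0,"wy":0,"wz":0,"dx":0,"dy":0,"dz":0.03,"gripper":0.6},{"wx":0,"wy":0,"wz":0,"dx":0,"dy":0,"dz":0.025,"gripper":0.6},{"wx":0,"wy":0,"wz":0,"dx":0,"dy":0,"dz":0.009,"gripper":0.6},{"wx":0,"wy":0,"wz":0,"dx":0,"dy":0,"dz":0,"gripper":0.6}])

```text
t: 14.95
tool_pos: [0.5377, -0.3444, 0.1117]
tcp_rot: [-2.654, 0.003, -1.464]
contact_force: [-0.2, -1.1, -0.3]
opening: 0.403
grip_force: 0.0
```

Run:
```python
from h import *
plan(LUG,tool(-np.pi))
```

```text
turn frac [ 0.001   0.0016 -0.0014] deg 0.21308553434846275
shift m: before-turn axes [ 0.0002 -0.0003  0.0046]  after-turn axes [ 0.0002 -0.0003  0.0046]
t 14.95 q [ 0.6378  0.612   0.0271  1.9572 -1.0526  0.4029 -1.4272] tcp [ 0.5377 -0.3444  0.1117] F [-0.2449 -1.0948 -0.3403] M [0.0475 0.4011 0.0647] open 0.40325953031235046 grip 0.0
```

Go the last 4.5 mm and close.

>>> step_arm(steps=[{"wx":0.001,"wy":0.0015,"wz":-0.0015,"dx":0,"dy":0,"dz":0.0045,"gripper":0.6},{"wx":0,"wy":0,"wz":0,"dx":0,"dy":0,"dz":0,"gripper":0.7},{"wx":0,"wy":0,"wz":0,"dx":0,"dy":0,"dz":0,"gripper":1},{"wx":0,"wy":0,"wz":0,"dx":0,"dy":0,"dz":0,"gripper":1},{"wx":0,"wy":0,"wz":0,"dx":0,"dy":0,"dz":0,"gripper":1}])

```text
t: 15.45
tool_pos: [0.54, -0.3458, 0.1094]
tcp_rot: [-2.651, -0.003, -1.465]
contact_force: [-0.1, -0.1, 2.5]
opening: 0.113
grip_force: 30.4
```

Run:
```python
from h import *
plan(LUG,tool(-np.pi))
```

```text
turn frac [-0.0011 -0.0019 -0.    ] deg 0.20000485428323397
shift m: before-turn axes [-0.0015  0.0005  0.0015]  after-turn axes [-0.0015  0.0005  0.0015]
t 15.45 q [ 0.6435  0.6179  0.0175  1.9552 -1.0634  0.391  -1.4136] tcp [ 0.54   -0.3458  0.1094] F [-0.1194 -0.1467  2.5032] M [0.1063 0.3347 0.0016] open 0.11334495110836597 grip 30.431945761665702
```

>>> step_arm(steps=[{"wx":0,"wy":0,"wz":0,"dx":0,"dy":0,"dz":-0.001,"gripper":1},{"wx":0,"wy":0,"wz":0,"dx":0.005,"dy":0,"dz":0,"gripper":1},{"wx":0,"wy":0,"wz":0,"dx":0.008,"dy":0,"dz":0,"gripper":1},{"wx":0,"wy":0,"wz":0,"dx":0.01,"dy":0,"dz":0,"gripper":1},{"wx":0,"wy":0,"wz":0,"dx":0.01,"dy":0,"dz":0,"gripper":1}])

```text
t: 15.95
tool_pos: [0.5429, -0.3797, 0.1097]
tcp_rot: [-2.652, -0.002, -1.465]
contact_force: [-0.2, -1.1, -1.7]
opening: 0.112
grip_force: 30.1
```

Run:
```python
from h import *
plan(LUG+F@[0,-.07,.002],tool(-np.pi))
```

```text
turn frac [-0.0007 -0.0018 -0.0002] deg 0.17369602348139765
shift m: before-turn axes [0.0346 0.0001 0.0002]  after-turn axes [0.0346 0.0001 0.0001]
t 15.95 q [ 0.6575  0.648   0.0583  1.8907 -1.0232  0.4484 -1.4306] tcp [ 0.5429 -0.3797  0.1097] F [-0.1777 -1.1363 -1.6595] M [-0.0123  0.5468 -0.0333] open 0.11156720221384477 grip 30.11466419440694
```

>>> step_arm(steps=[{"wx":0,"wy":0,"wz":0,"dx":0.012,"dy":0,"dz":0,"gripper":1},{"wx":0,"wy":0,"wz":0,"dx":0.015,"dy":0,"dz":0,"gripper":1},{"wx":0,"wy":0,"wz":0,"dx":0.015,"dy":0,"dz":0,"gripper":1},{"wx":0,"wy":0,"wz":0,"dx":0.008,"dy":0,"dz":0,"gripper":1},{"wx":0,"wy":0,"wz":0,"dx":0,"dy":0,"dz":-0.01,"gripper":1}])

```text
t: 16.45
tool_pos: [0.5432, -0.4294, 0.1178]
tcp_rot: [-2.653, -0.001, -1.465]
contact_force: [-0.5, 0.4, -1.6]
opening: 0.108
grip_force: 30.2
```

>>> step_arm(steps=[{"wx":0,"wy":0,"wz":0,"dx":0,"dy":0,"dz":-0.02,"gripper":1},{"wx":0,"wy":0,"wz":0,"dx":0,"dy":0,"dz":-0.025,"gripper":1},{"wx":0,"wy":0,"wz":0,"dx":0,"dy":0,"dz":-0.025,"gripper":1},{"wx":0,"wy":0,"wz":0,"dx":0,"dy":0,"dz":-0.02,"gripper":1},{"wx":0,"wy":0,"wz":0,"dx":0,"dy":0,"dz":-0.01,"gripper":1}])

```text
t: 16.95
tool_pos: [0.4962, -0.4337, 0.2092]
tcp_rot: [-2.65, -0.003, -1.465]
contact_force: [-0.6, -1.8, -1.2]
opening: 0.112
grip_force: 30.2
```

```bash
cat > place.py <<'E'
from sim import *
TR=np.array([.3977,-.2295,.002])
def vt(th): # washer y axis at azimuth th (world), tool x=-washer y, z down
    y=np.array([np.cos(th),np.sin(th),0]);x=-y;z=np.array([0,0,-1.]);return R.from_matrix(np.c_[x,np.cross(z,x),z])
def tgt(th,h,off=.018): # washer centre beyond tray centre by off along y_w; TCP 53mm back, TCP 27.5 above underside
    y=np.array([np.cos(th),np.sin(th),0]); return TR+y*(off-.053)+[0,0,.0275+h]
E
python3 - <<'E'
from place import *
q=state()["joint_positions"];print(q)
for d in(90,60,45,30,0):
    th=np.radians(d);Q=go(q,tgt(th,.2),vt(th));Q2=go(Q,tgt(th,.001),vt(th));print(d,tgt(th,0),Q,Q2,err(Q2,tgt(th,.001),vt(th)))
plan(tgt(np.radians(45),.15),vt(np.radians(45)))
c=capture("wrist");cv2.imwrite("pics/w3.png",c["color"][:,:,::-1])
E
```

```text
[ 0.6684  0.5097  0.2117  1.8355 -0.8503  0.6809 -1.5513]
90 [ 0.3977 -0.2645  0.0295] [ 0.0885  0.3261  0.5319  1.986  -0.2118  0.8832 -2.403 ] [ 0.2742  0.6721  0.3242  2.084  -0.4685  0.4548 -2.1776] (np.float64(1.7562465057482752e-11), np.float64(8.940276522007353e-12))
60 [ 0.3802 -0.2598  0.0295] [-0.0836  0.3361  0.7549  2.0246 -0.2952  0.8894 -2.72  ] [ 0.1667  0.6873  0.477   2.126  -0.6807  0.4812 -2.4899] (np.float64(4.6260925254430004e-11), np.float64(1.944262991080864e-11))
45 [ 0.373  -0.2542  0.0295] [-0.3333  0.4333  1.0963  2.0456 -0.4793  0.9434 -2.72  ] [-0.0244  0.7631  0.7298  2.15   -0.9597  0.5976 -2.5037] (np.float64(1.0511022973327846e-10), np.float64(4.023165350165154e-11))
30 [ 0.3674 -0.247   0.0295] [-0.4964  0.5824  1.22    2.0769 -0.6832  1.0504 -2.72  ] [-0.1828  0.8731  0.9479  2.1723 -1.1525  0.7493 -2.6107] (np.float64(8.184171171742487e-11), np.float64(2.6302311304359993e-11))
0 [ 0.3627 -0.2295  0.0295] [-0.6231  0.6725  1.22    2.1709 -0.8275  1.1779 -2.72  ] [-0.376   1.1339  1.22    2.2061 -1.27    1.0939 -2.72  ] (np.float64(0.03525161151164216), np.float64(0.3602649129885745))
turn frac [-0.2926  0.1373  0.5563] deg 57.90025004334269
shift m: before-turn axes [-0.1916  0.105  -0.0233]  after-turn axes [-0.0398  0.2141  0.0297]
t 16.95 q [ 0.6684  0.5097  0.2117  1.8355 -0.8503  0.6809 -1.5513] tcp [ 0.4962 -0.4337  0.2092] F [-0.5762 -1.8437 -1.1959] M [0.0546 0.6002 0.0041] open 0.11173018484182336 grip 30.194134439807385
```

View pics/w3.png

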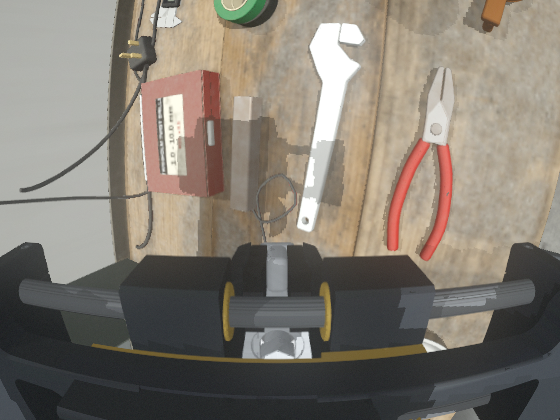

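Run:
```python
from place import *
t=np.radians(65);plan(tgt(t,.15),vt(t))
q=state()["joint_positions"];P,C=fk(q,X,S);q=go(q,P,vt(t));print(q);q=go(q,tgt(t,.15),vt(t));print(q)
```

```text
turn frac [-0.306   0.0823  0.3386] deg 41.73548572122927
shift m: before-turn axes [-0.1841  0.0971 -0.0185]  after-turn axes [-0.1089  0.1757  0.0303]
t 17.0 q [ 0.6686  0.509   0.2122  1.8351 -0.8501  0.6812 -1.5514] tcp [ 0.4961 -0.4342  0.2098] F [-0.8443  0.0463 -1.7134] M [-0.05    0.5405 -0.0435] open 0.10939027790623497 grip 30.212112825829536
[ 0.2521  0.675   0.6243  1.5684 -0.4369  1.0413 -2.5759]
[-0.0068  0.4174  0.677   2.0607 -0.3684  0.7828 -2.678 ]
```

>>> step_arm(steps=[{"wx":-0.0306,"wy":0.0082,"wz":0.0339,"dx":0,"dy":0,"dz":0,"gripper":1},{"wx":-0.0306,"wy":0.0082,"wz":0.0339,"dx":0,"dy":0,"dz":0,"gripper":1},{"wx":-0.0306,"wy":0.0082,"wz":0.0339,"dx":0,"dy":0,"dz":0,"gripper":1},{"wx":-0.0306,"wy":0.0082,"wz":0.0339,"dx":0,"dy":0,"dz":0,"gripper":1},{"wx":-0.0306,"wy":0.0082,"wz":0.0339,"dx":0,"dy":0,"dz":0,"gripper":1}])

```text
t: 17.5
tool_pos: [0.4971, -0.4321, 0.2062]
tcp_rot: [-2.901, 0.035, -1.736]
contact_force: [0.1, 0.0, -0.9]
opening: 0.109
grip_force: 30.1
```

>>> step_arm(steps=[{"wx":-0.0306,"wy":0.0082,"wz":0.0339,"dx":0,"dy":0,"dz":0,"gripper":1},{"wx":-0.0306,"wy":0.0082,"wz":0.0339,"dx":0,"dy":0,"dz":0,"gripper":1},{"wx":-0.0306,"wy":0.0082,"wz":0.0339,"dx":0,"dy":0,"dz":0,"gripper":1},{"wx":-0.0306,"wy":0.0082,"wz":0.0339,"dx":0,"dy":0,"dz":0,"gripper":1},{"wx":-0.0306,"wy":0.0082,"wz":0.0339,"dx":0,"dy":0,"dz":0,"gripper":1}])

```text
t: 18.0
tool_pos: [0.4973, -0.432, 0.206]
tcp_rot: [3.136, 0.002, -2.007]
contact_force: [0.2, 0.0, -1.4]
opening: 0.11
grip_force: 30.1
```

>>> step_arm(steps=[{"wx":0,"wy":0,"wz":0,"dx":-0.012,"dy":0.02,"dz":0,"gripper":1},{"wx":0,"wy":0,"wz":0,"dx":-0.015,"dy":0.025,"dz":0,"gripper":1},{"wx":0,"wy":0,"wz":0,"dx":-0.015,"dy":0.025,"dz":0,"gripper":1},{"wx":0,"wy":0,"wz":0,"dx":-0.015,"dy":0.025,"dz":0,"gripper":1},{"wx":0,"wy":0,"wz":0,"dx":-0.015,"dy":0.025,"dz":0,"gripper":1}])

```text
t: 18.5
tool_pos: [0.4179, -0.3154, 0.2066]
tcp_rot: [3.138, 0.002, -2.005]
contact_force: [0.7, 0.3, -1.5]
opening: 0.112
grip_force: 30.2
```

Run:
```python
from place import *
t=np.radians(65);plan(tgt(t,.15),vt(t))
```

```text
turn frac [0.0026 0.0016 0.0011] deg 0.29004667904926285
shift m: before-turn axes [-0.0344  0.0544  0.0274]  after-turn axes [-0.0344  0.0546  0.0271]
t 18.5 q [ 0.0205  0.4648  0.7011  1.9436 -0.3883  0.875  -2.6515] tcp [ 0.4179 -0.3154  0.2066] F [ 0.6596  0.3212 -1.4727] M [ 0.1106 -0.0714  0.0178] open 0.11168979606725128 grip 30.18371869227849
```

>>> step_arm(steps=[{"wx":0.0026,"wy":0.0016,"wz":0.001,"dx":-0.014,"dy":0.022,"dz":0,"gripper":1},{"wx":0,"wy":0,"wz":0,"dx":-0.013,"dy":0.022,"dz":0,"gripper":1},{"wx":0,"wy":0,"wz":0,"dx":-0.007,"dy":0.011,"dz":0,"gripper":1},{"wx":0,"wy":0,"wz":0,"dx":0,"dy":0,"dz":0.027,"gripper":1},{"wx":0,"wy":0,"wz":0,"dx":0,"dy":0,"dz":0.03,"gripper":1}])

```text
t: 19.0
tool_pos: [0.3841, -0.2622, 0.1501]
tcp_rot: [-3.138, 0.0, -2.006]
contact_force: [1.5, -0.2, -0.9]
opening: 0.107
grip_force: 30.2
```

Run:
```python
from place import *
t=np.radians(65);plan(tgt(t,.04),vt(t))
c=capture("side");w=capture("wrist");
a=cv2.resize(c["color"][150:230,190:330],None,fx=4,fy=4,interpolation=cv2.INTER_CUBIC)
b=w["color"][150:420,:]; cv2.imwrite("pics/p1.png",np.vstack([a,b])[:,:,::-1])
print(proj(c,TR+[0,0,.022]),proj(w,TR+[0,0,.022],True))
```

```text
turn frac [-0.0021  0.0002  0.0009] deg 0.20844614514211454
shift m: before-turn axes [-0.0004  0.0018  0.0805]  after-turn axes [-0.0004  0.0016  0.0806]
t 19.0 q [-0.0541  0.4711  0.695   2.1301 -0.4744  0.6919 -2.6161] tcp [ 0.3841 -0.2622  0.1501] F [ 1.5121 -0.1501 -0.8599] M [ 0.1132 -0.1045  0.0601] open 0.10670882140908829 grip 30.210223296890035
[245.3206 197.8647] [273.1632 246.7068]
```

View pics/p1.png

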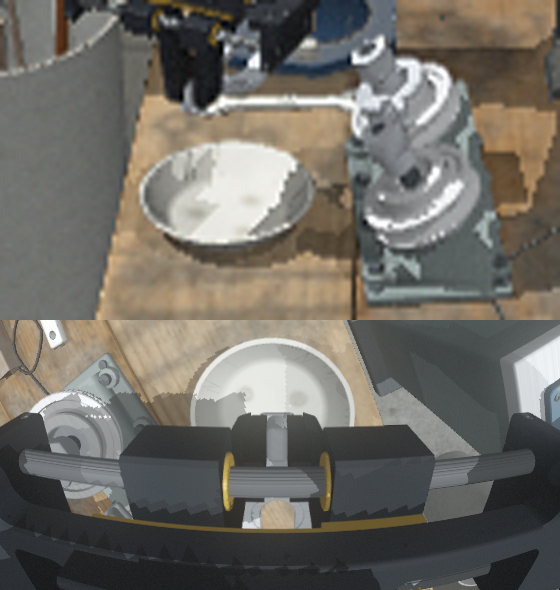

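The washer hangs flat and lines up with the tray (wrist rim centre at about 273, as predicted). I lower it.

>>> step_arm(steps=[{"wx":-0.002,"wy":0,"wz":0.001,"dx":0,"dy":0.0015,"dz":0.025,"gripper":1},{"wx":0,"wy":0,"wz":0,"dx":0,"dy":0,"dz":0.03,"gripper":1},{"wx":0,"wy":0,"wz":0,"dx":0,"dy":0,"dz":0.03,"gripper":1},{"wx":0,"wy":0,"wz":0,"dx":0,"dy":0,"dz":0.02,"gripper":1},{"wx":0,"wy":0,"wz":0,"dx":0,"dy":0,"dz":0.006,"gripper":1}])

```text
t: 19.6
tool_pos: [0.3813, -0.2623, 0.0386]
tcp_rot: [3.138, -0.0, -2.009]
contact_force: [-0.9, -0.9, -2.1]
opening: 0.111
grip_force: 30.1
```

Run:
```python
from place import *
t=np.radians(65);plan(tgt(t,.0),vt(t))
```

```text
turn frac [ 0.0025 -0.0002 -0.0015] deg 0.2639526450295363
shift m: before-turn axes [-0.0017 -0.0011  0.0091]  after-turn axes [-0.0017 -0.001   0.0091]
t 19.6 q [ 0.1276  0.6734  0.4726  2.1547 -0.6809  0.4669 -2.445 ] tcp [ 0.3813 -0.2623  0.0386] F [-0.8531 -0.8667 -2.0949] M [ 0.0676 -0.0383 -0.0329] open 0.11083763471072636 grip 30.143636291613802
```

>>> step_arm(steps=[{"wx":0.0025,"wy":0,"wz":0,"dx":-0.0015,"dy":-0.001,"dz":0.003,"gripper":1},{"wx":0,"wy":0,"wz":0,"dx":0,"dy":0,"dz":0.002,"gripper":1},{"wx":0,"wy":0,"wz":0,"dx":0,"dy":0,"dz":0.001,"gripper":1},{"wx":0,"wy":0,"wz":0,"dx":0,"dy":0,"dz":0.001,"gripper":1},{"wx":0,"wy":0,"wz":0,"dx":0,"dy":0,"dz":0,"gripper":1}])

```text
t: 20.1
tool_pos: [0.3833, -0.262, 0.0328]
tcp_rot: [-3.139, -0.001, -2.01]
contact_force: [0.1, 0.3, -2.3]
opening: 0.109
grip_force: 30.1
```

>>> step_arm(steps=[{"wx":0,"wy":0,"wz":0,"dx":0,"dy":0,"dz":0.001,"gripper":1},{"wx":0,"wy":0,"wz":0,"dx":0,"dy":0,"dz":0.001,"gripper":1},{"wx":0,"wy":0,"wz":0,"dx":0,"dy":0,"dz":0,"gripper":1},{"wx":0,"wy":0,"wz":0,"dx":0,"dy":0,"dz":0,"gripper":1},{"wx":0,"wy":0,"wz":0,"dx":0,"dy":0,"dz":0,"gripper":1}])

```text
t: 20.6
tool_pos: [0.383, -0.2619, 0.0304]
tcp_rot: [-3.14, -0.001, -2.01]
contact_force: [-0.4, 0.1, -1.7]
opening: 0.107
grip_force: 30.1
```

>>> step_arm(steps=[{"wx":0,"wy":0,"wz":0,"dx":0,"dy":0,"dz":0.001,"gripper":1},{"wx":0,"wy":0,"wz":0,"dx":0,"dy":0,"dz":0,"gripper":1},{"wx":0,"wy":0,"wz":0,"dx":0,"dy":0,"dz":0.0005,"gripper":1},{"wx":0,"wy":0,"wz":0,"dx":0,"dy":0,"dz":0,"gripper":1},{"wx":0,"wy":0,"wz":0,"dx":0,"dy":0,"dz":0,"gripper":1}])

```text
t: 21.1
tool_pos: [0.3832, -0.2617, 0.0289]
tcp_rot: [-3.14, -0.001, -2.009]
contact_force: [0.7, 0.4, -0.6]
opening: 0.106
grip_force: 30.2
```

>>> step_arm(steps=[{"wx":0,"wy":0,"wz":0,"dx":0,"dy":0,"dz":0.0005,"gripper":1},{"wx":0,"wy":0,"wz":0,"dx":0,"dy":0,"dz":0.0005,"gripper":1},{"wx":0,"wy":0,"wz":0,"dx":0,"dy":0,"dz":0,"gripper":1},{"wx":0,"wy":0,"wz":0,"dx":0,"dy":0,"dz":0,"gripper":1},{"wx":0,"wy":0,"wz":0,"dx":0,"dy":0,"dz":0,"gripper":1}])

```text
t: 21.6
tool_pos: [0.3833, -0.2617, 0.0282]
tcp_rot: [-3.139, -0.0, -2.01]
contact_force: [-0.0, 3.2, 6.1]
opening: 0.107
grip_force: 30.2
```

Contact felt. I open a little, then rise.

>>> step_arm(steps=[{"wx":0,"wy":0,"wz":0,"dx":0,"dy":0,"dz":0,"gripper":0.85},{"wx":0,"wy":0,"wz":0,"dx":0,"dy":0,"dz":0,"gripper":0.77},{"wx":0,"wy":0,"wz":0,"dx":0,"dy":0,"dz":0,"gripper":0.77},{"wx":0,"wy":0,"wz":0,"dx":0,"dy":0,"dz":-0.005,"gripper":0.77},{"wx":0,"wy":0,"wz":0,"dx":0,"dy":0,"dz":-0.01,"gripper":0.77}])

```text
t: 22.1
tool_pos: [0.3824, -0.2618, 0.043]
tcp_rot: [-3.141, -0.001, -2.01]
contact_force: [-0.4, -0.3, 0.1]
opening: 0.231
grip_force: 0.0
```

>>> step_arm(steps=[{"wx":0,"wy":0,"wz":0,"dx":0,"dy":0,"dz":-0.03,"gripper":0.77},{"wx":0,"wy":0,"wz":0,"dx":0,"dy":0,"dz":-0.04,"gripper":0.77},{"wx":0,"wy":0,"wz":0,"dx":0,"dy":0,"dz":-0.04,"gripper":0.77},{"wx":0,"wy":0,"wz":0,"dx":0,"dy":0,"dz":-0.03,"gripper":0.77},{"wx":0,"wy":0,"wz":0,"dx":0,"dy":0,"dz":0,"gripper":0.77}])

```text
t: 22.6
tool_pos: [0.3845, -0.2628, 0.1866]
tcp_rot: [-3.133, -0.0, -2.01]
contact_force: [1.0, 0.1, -0.4]
opening: 0.229
grip_force: 0.0
```

Run:
```python
from h import *
s=state();print(s["t"],s["tool_pos"],s["contact_force"],s["opening"])
c=capture("side");w=capture("wrist")
a=cv2.resize(c["color"][150:230,200:340],None,fx=4,fy=4,interpolation=cv2.INTER_CUBIC)
cv2.imwrite("pics/p2.png",np.vstack([a,w["color"][150:420]])[:,:,::-1])
```

```text
22.6 [ 0.3845 -0.2628  0.1866] [ 1.0321  0.1152 -0.408 ] 0.2291862445890548
```

View pics/p2.png

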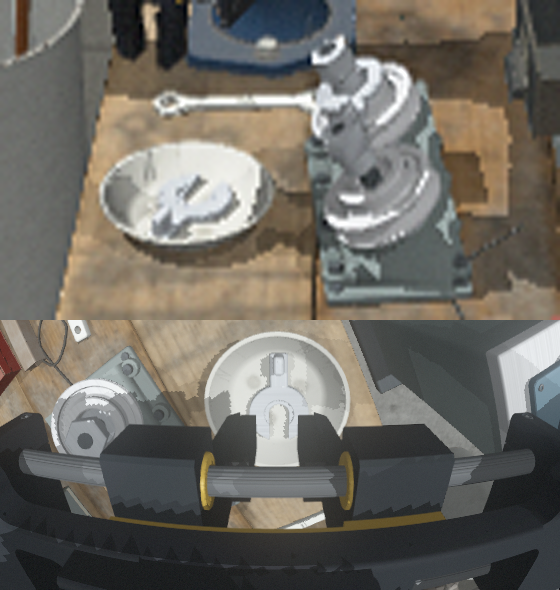

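The washer lies flat in the tray, lug up, at side crop (195,205), and both pulleys are seated. The gripper is clear, so I hand in.

```bash
python3 -c "
from plant import hand_in;print(hand_in())"
```

```text
the job is handed in; nothing more can be done
None
```

I slackened the right-hand nut about 3.1 rad clockwise (its spindle has the left-hand thread). The C-washer is out, lying flat and lug-up in the parts tray, and I handed the job in at about 23 s; no verdict came back.

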